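# Lock the service cover of a lab instrument

## Task

The grey service cover on top of the white lab instrument stands ajar. Push it fully shut with the fingertips, then set a fingertip in the slot of its round quarter-turn fastener and turn it clockwise (seen from above) as far as it goes, so that the cover is locked, and take the hand away. Nothing is to be gripped or lifted: do not lift the cover open, and leave the jar, the bottle and the beaker standing where they are.

Things in the scene. Friction and masses are not known exactly. Their poses are not given: they have to be found in the camera images.
- housing: White instrument, 280 x 380 x 90 mm (x, y, z), fixed. Origin: centre of underside, z up; its front (dark display) faces -x. In this frame the shut cover spans x -110..100, y -160..60 mm, top face at z = 96; its hinge line runs along y at x = 100, z = 90 mm; the fastener's axis is then vertical through x = -20, y = -50 mm.
- cover (a joint): Hinge angle of the grey cover (210 x 220 x 6 mm), rad: 0 = shut (firm stop), grows as its front edge rises; starts 0.12 to 0.40. A stiff hinge keeps it where it is left; under 10 N down near the front edge moves it.
- cover_edge (a point): Middle of the cover's front (free) edge, on its top face; turns with the cover: x points to the hinge, z out of the top.
- cover_corner (a point): Bare spot on the cover's top face to push down on, 30 mm in from the front edge and 60 mm left (+y) of its middle; turns with the cover. With the cover shut it is at x = -80, y = 10, z = 96 mm of the housing. The same spot right of the middle is bare too.
- cam (a joint): Angle of the fastener's head, rad: 0 = open, slot along the housing's x, square to the hinge line; grows clockwise from above; stop at 1.571 = locked, slot parallel to the hinge line. Starts 0 to 0.35. Friction 0.12 N m; stays where left. Its tongue swings under a keeper in the housing: turned early, it keeps the cover from shutting.
- slot (a point): Centre of the slot's floor, on the fastener's axis; x along the slot, z out of the cover; turns with the head; 100 mm above the bench when shut. Head: metal disc 100 mm across, one slot right across it, 38 mm wide, 14 mm deep, between two raised half-moon cheeks. Shut fingertips fit with play and only spin near the axis: push a cheek about 30 mm out, along a quarter circle.
- collar (a point): Centre of the fixed plastic collar round the fastener's head, at the height of its top, 114 mm above the bench when shut, level with the cheeks. Outer diameter 116 mm, inner 104 mm; it closes the slot's ends, so the cheeks cannot be gripped from outside.
- jar: Small glass jar with black lid, 44 mm across, 65 mm tall, loose on the housing's top left of the cover. Origin: centre of its underside. Leave it.
- bottle: Amber bottle with white cap, 60 mm across, 130 mm tall, loose on the bench left of the instrument. Origin: centre of its underside. Leave it.
- beaker: Glass beaker, 72 mm across, 85 mm tall, loose on the bench right of the instrument. Origin: centre of its underside. Leave it.
Mind the look-alikes: they are no part of the job. Several things have the shape of the bottle; the one meant has the colours described above.

How it is judged (in metres and radians):
On the way, in this order (a step that is already met when the one before it is completed fails the run):
1. the cover is shut while its fastener is still open (value of joint cover below 0.03 rad and value of joint cam below 0.6 rad), for 0.1 s.
2. the fastener is turned to its locked stop with the cover shut (value of joint cover below 0.03 rad and value of joint cam above 1.45 rad), for 0.1 s.
At the end, for the whole second after the job is handed in: The cover is shut (hinge within 0.03 rad), the fastener at rest within 0.12 rad of its locked stop, and jar, bottle and beaker upright and within 20 mm of where they stood (all of step 2 and velocity of joint cam below 0.1 rad/s and distance of each of jar, bottle, beaker from where it was at the start of the episode below 0.02 m and angle between each of jar, bottle, beaker's own z axis and vertical below 0.2 rad); the robot touches nothing.
It fails at once if the cover was lifted further open (value of joint cover above 0.5 rad).
It fails at once if the jar was moved, lifted or tipped (distance of jar from where it was at the start of the episode above 0.02 m or angle between jar's own z axis and vertical above 0.3 rad).
It fails at once if the bottle was moved, lifted or tipped (distance of bottle from where it was at the start of the episode above 0.02 m or angle between bottle's own z axis and vertical above 0.3 rad).
It fails at once if the beaker was moved, lifted or tipped (distance of beaker from where it was at the start of the episode above 0.02 m or angle between beaker's own z axis and vertical above 0.3 rad).
It also fails if it takes over 38 s, if anything falls off the work surface, if the arm or the gripper's body presses on something with over 40 N, if the wrist force passes 120 N, or if a joint passes its speed limit or range.

## Robot

A 6-joint arm with a two-finger parallel gripper is mounted at the origin on the work surface. World frame = base frame: x ahead of the robot, y to its left, z up, the work surface at z = 0. Lengths are in mm, angles in rad, forces in N, time in s.
With the tool pointing down it reaches from about 250 to 775 mm from the base axis. Payload 8.9 kg.
Tool frame: the origin (TCP) lies midway between the tips of the shut fingers; the grasp point (between the pads) lies 19 mm behind it (robot.grip_depth is the distance from the TCP to the grasp point, in mm); z points along the fingers, y is the line along which they close (so a half turn about z gives the same grasp; the last joint's range is limited). The gripper opens to 85 mm and grips with 20 to 120 N. Pads are 22 mm wide; open, the fingers measure 114 mm over their backs; the gripper's body (76 mm by 85 mm) begins 54 mm behind the grasp point. The pads swing forward as they close: fully open they stand 13 mm farther back than shut.
Start: joints at [1.052, 0.291, -0.153, 1.127, 0, 1.431], TCP at [194.63, 487.589, 231.305] pointing down, gripper open.
Joint ranges: [-2.52, 2.52], [-0.91, 1.74], [-1.3, 1.37], [-1.96, 2.02], [-1.52, 1.47], [-3.14, 3.14]. Speed limits (rad/s): [2.22, 2.22, 2.79, 3.14, 3.14, 3.14].

## Interface

Orientations are given as a 3x3 rotation matrix whose columns are the frame's x, y, z axes.
In Python, from rig import robot gives the robot as it stands.
- The arm moves only by the tool jog_arm, never from a script. Its argument "deltas" is one flat list of numbers, 7 for each row, row after row: the shift along the world's x, y, z in m, then the turn, a rotation vector about the world's x, y, z in degrees, then the finger opening in m, from 0 to 0.0854. In form: [x, y, z, ax, ay, az, gripper, x, y, z, ax, ay, az, gripper, ...]. A call has 1 to 5 rows; each row shifts and turns the commanded pose from where the row before left it; what a row does not reach is not made up. A row lasts 1/8 s, in which the tool goes at most 62.5 mm and 10.7 degrees, less where a joint would pass 70% of its speed; a pose out of reach is approached as far as the arm can. A call is refused whole if a number of a shift passes 0.0625 or a number of a turn 10.7, either way. A call with a gripper value outside its range is refused whole. The fingers move at their own pace and stop on an object; the grip force is fixed at half the most. Time passes only in rows, so rows that do not move let the fingers close. It gives the time, the measured TCP pose, the force, the opening and the grip force at its end, in the units of the state.
- robot.sense(): the state, without advancing time (a new reading comes with each control period).
- robot.capture(name): name is "scene" or "side" or "wrist"; returns (picture, depth): 384x512x3 uint8, red, green, blue; 384x512 float32, mm along the optical axis (not along the pixel's ray), 0 where there is no reading.
- robot.get_calibration(name): a dict with "camera_matrix" (3x3 intrinsics, pixels), "distortion" ([k1, k2, p1, p2, k3] as OpenCV has them; the pictures are not rectified), "R" (3x3) and "t" (3): a world point X has camera coordinates R X + t. Camera axes: x right, y down, z forward; pixel columns grow to the right and rows downward; lengths in mm; the calibration is good to about 2 mm. A picture is of the moment at which its call begins: read the wrist's pose just before it. get_calibration takes no time and is no camera call; for the wrist camera it gives the pose at the moment of the call.
- robot.sign_off(): hands the job in; it is judged then, once.
The state is a dict: "time": time; "q": joint angles; "qd": joint speeds; "tau": joint torques, N m; "position": TCP position; "tool_rot": TCP orientation; "wrist_force": force on the tool from outside, world axes, zero at the start; "ft_torque": the same for the moment, N m; "opening": finger opening in mm; "gripper_force": force on a finger pad.
Only numpy, scipy, OpenCV 4.12 (cv2) and the standard library are available. Lean on these libraries where they do the work, as an engineer would, in place of code of your own. Each camera call takes 0.05 s, during which the arm holds its last target. There are 200 camera calls.

## Working session

There is one attempt and no reset: what is moved stays moved. The work goes in short steps, Python scripts to look and compute and a tool call to move; the robot and the scene stay as the last step left them, time stands still between calls to the robot, and variables do not carry over. Pictures are saved under pics/ and viewed, at most 10 in all, crops included, and the job is handed in when it is done.

Besides the shell and the picture viewer there is one more tool, called after ">>>" as name(argument=value, ...) on one line, values as JSON. jog_arm: Moves the arm, as the interface text tells. Its arguments: {"type":"object","properties":{"deltas":{"type":"array","items":{"type":"number"}}},"required":["deltas"]}

```bash
mkdir -p pics; ls
cat > h.py <<'E'
import numpy as np, cv2
from rig import robot
def cloud(name):
    c=robot.get_calibration(name); im,d=robot.capture(name)
    K=np.array(c["camera_matrix"]);D=np.array(c["distortion"],float);R=np.array(c["R"]);t=np.array(c["t"])
    h,w=d.shape; u,v=np.meshgrid(np.arange(w),np.arange(h))
    p=cv2.undistortPoints(np.stack([u,v],-1).reshape(-1,1,2).astype(np.float64),K,D).reshape(h,w,2)
    P=np.dstack([p*d[...,None],d]); X=(P-t)@R
    X[d==0]=np.nan
    return im,d,X,c
E
python3 - <<'E'
from h import *
s=robot.sense();print(s)
ims=[]
for n in("scene","side","wrist"):
    im,d,X,c=cloud(n);np.savez(f"/tmp/{n}.npz",im=im,d=d,X=X)
    ims.append(im); print(n,(d>0).mean(),(-np.array(c["R"]).T@c["t"]).round())
a=np.hstack(ims[:2]);cv2.imwrite("pics/a.png",cv2.resize(a,(800,300))[...,::-1])
cv2.imwrite("pics/scene.png",ims[0][...,::-1])
cv2.imwrite("pics/w.png",ims[2][...,::-1])
E
```

```text
pics
{'time': 0.0, 'q': array([ 1.05168419e+00,  2.91285833e-01, -1.54107246e-01,  1.12666211e+00,
        1.35231893e-05,  1.43149793e+00]), 'qd': array([ 0.00124427,  0.00249266,  0.00076674, -0.00013527, -0.00136029,
        0.00071198]), 'tau': array([-1.13304450e-03, -5.37147939e+01,  3.31373513e+01,  1.61196553e-02,
       -5.66350409e-04, -3.43297256e-05]), 'position': array([194.42775949, 487.22763156, 230.73651897]), 'tool_rot': array([[-9.28733642e-01,  3.70747107e-01, -6.36275325e-04],
       [ 3.70747605e-01,  9.28733026e-01, -1.08631116e-03],
       [ 1.88183187e-04, -1.24479127e-03, -9.99999208e-01]]), 'wrist_force': array([-0.1321092 ,  0.87010591, -0.67610378]), 'ft_torque': array([0.0298154 , 0.02263375, 0.03931691]), 'gripper_force': 0.0, 'opening': 85.49699042760693}
scene 0.9959513346354166 [1362.  275.  924.]
side 0.9961700439453125 [ 179. -581.  857.]
wrist 0.9959564208984375 [132. 512. 374.]
```

View pics/a.png

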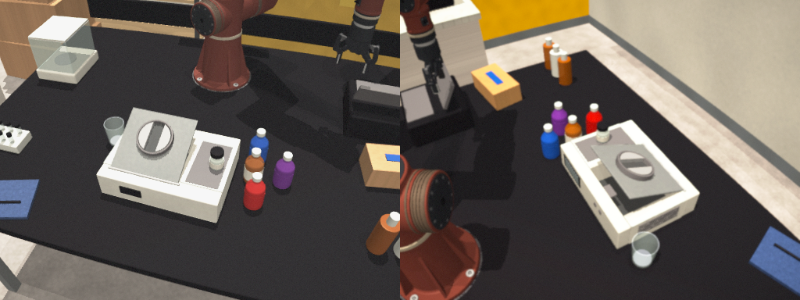

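View pics/scene.png

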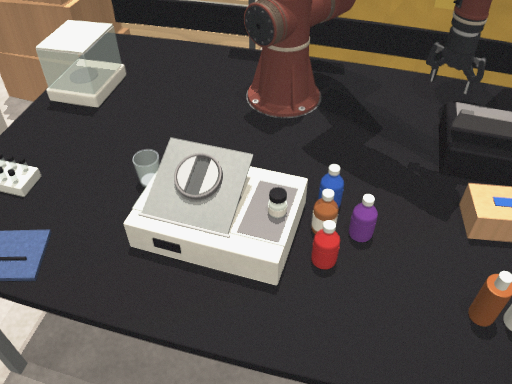

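The scene view shows the housing around (220,220), with the cover ajar at (197,185), its fastener at (199,177) and the jar at (278,202). Bottles stand to the right of it, around (325,215), and the beaker is at (147,165). Next I'll fit the poses from depth.

Run:
```python
import numpy as np,cv2
for n in("scene","side"):
    f=np.load(f"/tmp/{n}.npz");im,X=f["im"],f["X"];z=X[...,2]
    roi=(X[...,0]>250)&(X[...,0]<850)&(X[...,1]>-350)&(X[...,1]<350)
    hsv=cv2.cvtColor(im,cv2.COLOR_RGB2HSV)
    gr=hsv[...,1]<50
    m=roi&(z>84)&(z<96)&gr&(hsv[...,2]>150)
    l,lab,st,_=cv2.connectedComponentsWithStats(m.astype(np.uint8))
    p=X[roi&(z>60)&(z<230)&gr][:,:2].astype(np.float32)
    p2=X[m][:,:2].astype(np.float32)
    print(n,"top",m.sum(),cv2.minAreaRect(p2),np.nanmedian(z[m]))
    # cover plane ransac
    C=X[roi&(z>100)&(z<230)&gr]; rng=np.random.default_rng(0);best=None
    for _ in range(500):
        a=C[rng.choice(len(C),3,0)];nn=np.cross(a[1]-a[0],a[2]-a[0]);nn/=np.linalg.norm(nn)+1e-9
        if nn[2]<0: nn=-nn
        if nn[2]<.85: continue
        k=abs((C-a[0])@nn)<2
        if best is None or k.sum()>best.sum():best=k
    c=C[best].mean(0);nn=np.linalg.svd(C[best]-c,full_matrices=0)[2][2];nn*=np.sign(nn[2])
    print("cover n",nn,"tilt",np.arccos(nn[2]),"c",c,best.sum(),"uphill yaw",np.degrees(np.arctan2(-nn[1],-nn[0])))
    print(C[best].min(0),C[best].max(0))
f=np.load("/tmp/side.npz");v=cv2.resize(f["im"][120:350,180:420],(800,766)[:2] if 0 else (626,600),interpolation=cv2.INTER_CUBIC)
cv2.imwrite("pics/b.png",v[...,::-1])
```

```text
scene top 6416 ((610.2742919921875, -70.53071594238281), (472.63330078125, 283.9919738769531), 87.85360717773438) 91.39998750524173
cover n [ 0.3860424  -0.01291549  0.92239062] tilt 0.39657170607438635 c [620.52269414 -64.38805433 134.89843937] 3630 uphill yaw 178.08381872997762
[ 515.29588714 -186.41262954  100.01226204] [709.09690837 263.54643958 178.71701286]
side top 6932 ((609.167724609375, -73.01219177246094), (474.5770263671875, 280.40802001953125), 87.51409149169922) 90.19053678860817
cover n [ 0.38591437 -0.02082604  0.92229951] tilt 0.3968075284042133 c [598.81377762 -90.23123742 142.68949621] 3039 uphill yaw 176.91100416229625
[ 512.68124772 -190.88772347  100.00719076] [708.78518101 258.56165642 178.83524666]
```

View pics/b.png

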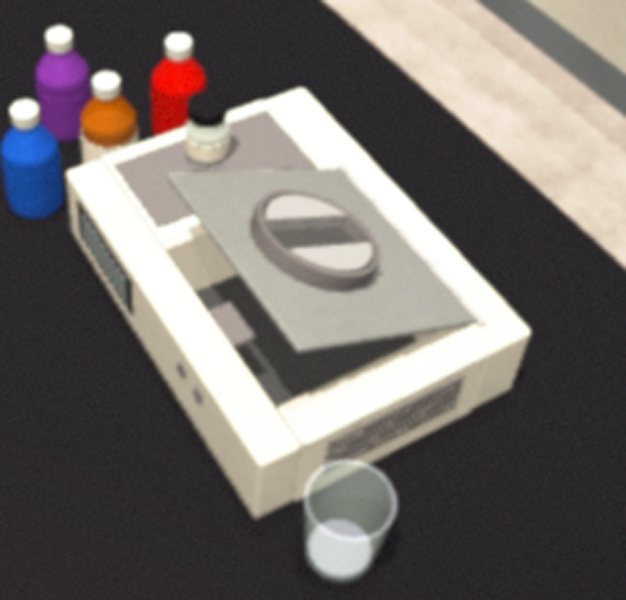

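The side crop shows the front with its display facing the robot. The cover is hinged on the far side with its free edge raised towards the robot. The slot runs roughly along housing x, the jar is at (208,135), and the beaker is in front right at (345,520).

Run:
```python
import numpy as np,cv2
for n in("scene","side"):
    f=np.load(f"/tmp/{n}.npz");im,X=f["im"],f["X"];z=X[...,2]
    roi=(X[...,0]>400)&(X[...,0]<850)&(X[...,1]>-300)&(X[...,1]<180)
    hsv=cv2.cvtColor(im,cv2.COLOR_RGB2HSV);gr=hsv[...,1]<60
    m=roi&(z>86)&(z<95)&gr&(hsv[...,2]>110)
    k,lab,st,_=cv2.connectedComponentsWithStats(m.astype(np.uint8))
    i=1+st[1:,4].argmax();p=X[lab==i]
    print(n,cv2.minAreaRect(p[:,:2].astype(np.float32)),np.median(p[:,2]))
    # edges by robust line fits: per-bin extremes
    def edge(ax,sgn):
        o=1-ax;b=np.round(p[:,o]/5);q=[]
        for bb in np.unique(b):
            a=p[b==bb]
            j=(sgn*a[:,ax]).argmax();q.append(a[j,:2])
        q=np.array(q)[4:-4]
        med=np.median(q[:,ax]);q=q[abs(q[:,ax]-med)<14]
        vx,vy,x,y=cv2.fitLine(q.astype(np.float32),cv2.DIST_HUBER,0,.01,.01).ravel()
        return np.degrees(np.arctan2(vy,vx)).round(2),x.round(1),y.round(1),len(q)
    for ax,s in((0,1),(0,-1),(1,1),(1,-1)):print(ax,s,edge(ax,s))
    # cheeks: bright on cover plane raised; collar top
    nn=np.array([.386,-.0155,.9223]);nn/=np.linalg.norm(nn)
    c=np.array([620.5,-64.4,134.9]) if n=="scene" else np.array([598.8,-90.2,142.7])
    h=(X-c)@nn
    r=roi&(h>13)&(h<25)&(z>110)&(X[...,1]<20)
    print("head top",r.sum(),cv2.minAreaRect(X[r][:,:2].astype(np.float32)),np.median(X[r],0),np.median(h[r]))
    ch=r&(hsv[...,2]>190); fl=roi&(h>1)&(h<9)&(np.linalg.norm(X-np.median(X[r],0),axis=-1)<50)
    print("n cheeks",ch.sum(),"mean",X[ch].mean(0) if ch.any() else 0, hsv[...,2][r].mean())
    for zz,nm in((70,"jar"),):
        jj=roi&(z>140)&(z<165)&(hsv[...,2]<70)&(X[...,1]>0);print(nm,jj.sum(),np.median(X[jj],0))
    q=(X[...,0]>250)&(X[...,0]<900)&(abs(X[...,1])<400)&(z>60)&(z<180)&~roi&(hsv[...,1]<255)
    for l,lo in(("L",q&(X[...,1]>100)),("R",q&(X[...,1]<-100))):
        if lo.any():print(l,lo.sum(),X[lo].min(0).round(),X[lo].max(0).round())
```

```text
scene ((611.9837036132812, -24.918838500976562), (381.3456115722656, 283.9919738769531), 87.85360717773438) 91.40308591645368
0 1 (np.float32(87.74), np.float32(751.6), np.float32(-27.9), 71)
0 -1 (np.float32(87.85), np.float32(713.0), np.float32(-90.2), 41)
1 1 (np.float32(-2.32), np.float32(638.2), np.float32(163.9), 51)
1 -1 (np.float32(-2.05), np.float32(654.2), np.float32(-215.2), 36)
head top 1057 ((607.7901611328125, -74.97464752197266), (116.0540771484375, 104.95028686523438), 79.63050842285156) [609.01654148 -72.97940495 159.15753586] 17.809154129579206
n cheeks 693 mean [606.10198379 -73.81855667 160.30883682] 206.53736991485337
jar 212 [621.84212414 123.07426425 155.39123892]
L 2400 [454. 201.  60.] [688. 356. 136.]
R 12 [ 494. -305.   68.] [ 520. -300.   85.]
side ((611.1634521484375, -27.045166015625), (382.5564270019531, 280.40802001953125), 87.51409149169922) 90.25626366844548
0 1 (np.float32(87.65), np.float32(749.0), np.float32(-29.7), 72)
0 -1 (np.float32(87.63), np.float32(472.7), np.float32(-14.8), 72)
1 1 (np.float32(-2.34), np.float32(602.6), np.float32(161.8), 42)
1 -1 (np.float32(-2.56), np.float32(629.7), np.float32(-217.8), 51)
head top 832 ((605.7534790039062, -78.31218719482422), (116.02517700195312, 106.177490234375), 89.06149291992188) [603.42716199 -89.72506649 160.04403422] 17.864384665204646
n cheeks 411 mean [606.60054151 -79.02497274 159.41180501] 187.86177884615384
jar 155 [612.22925808 113.56782722 154.80928179]
L 1743 [438. 197.  60.] [682. 341. 135.]
R 82 [ 489. -306.   60.] [ 527. -300.   87.]
```

>>> jog_arm(deltas=[0.033, -0.05, 0, 0, 0, -7, 0, 0.033, -0.05, 0, 0, 0, -7, 0, 0.033, -0.05, 0, 0, 0, -7, 0, 0.033, -0.05, 0, 0, 0, -7, 0, 0.033, -0.05, 0, 0, 0, -7, 0])

```text
time: 0.78
position: [360.4, 235.9, 231.3]
tool_rot: [[-0.545, 0.838, 0.0], [0.838, 0.545, 0.0], [-0.0, 0.0, -1.0]]
wrist_force: [0.3, 0.2, -1.3]
opening: 0.0
gripper_force: 0.0
```

>>> jog_arm(deltas=[0.033, -0.05, 0, 0, 0, -7, 0, 0.033, -0.05, 0, 0, 0, -7, 0, 0.033, -0.05, 0, 0, 0, -7, 0, 0.033, -0.05, 0, 0, 0, -7, 0, 0.033, -0.05, 0, 0, 0, -7, 0])

```text
time: 1.4
position: [525.4, -14.3, 231.2]
tool_rot: [[0.035, 0.999, -0.0], [0.999, -0.035, 0.0], [0.0, -0.0, -1.0]]
wrist_force: [0.9, 0.3, 0.6]
opening: -0.1
gripper_force: 0.0
```

>>> jog_arm(deltas=[0.005, 0, -0.03, 0, 0, 0, 0, 0, 0, -0.02, 0, 0, 0, 0, 0, 0, -0.01, 0, 0, 0, 0, 0, 0, -0.01, 0, 0, 0, 0, 0, 0, -0.01, 0, 0, 0, 0])

```text
time: 2.02
position: [530.0, -12.3, 151.4]
tool_rot: [[0.03, 1.0, 0.001], [1.0, -0.03, -0.0], [-0.0, 0.001, -1.0]]
wrist_force: [-0.8, 0.5, 2.0]
opening: -0.0
gripper_force: 0.8
```

>>> jog_arm(deltas=[0, 0, -0.01, 0, 0, 0, 0, 0, 0, -0.01, 0, 0, 0, 0, 0, 0, -0.01, 0, 0, 0, 0, 0, 0, -0.01, 0, 0, 0, 0, 0, 0, -0.005, 0, 0, 0, 0])

```text
time: 2.65
position: [529.3, -12.4, 105.5]
tool_rot: [[0.031, 1.0, -0.001], [1.0, -0.031, 0.0], [0.0, -0.001, -1.0]]
wrist_force: [-0.7, -0.0, 1.9]
opening: -0.3
gripper_force: 0.7
```

>>> jog_arm(deltas=[0, 0, -0.005, 0, 0, 0, 0, 0, 0, -0.003, 0, 0, 0, 0, 0, 0, -0.002, 0, 0, 0, 0])

```text
time: 3.02
position: [529.6, -12.4, 96.2]
tool_rot: [[0.031, 1.0, 0.0], [1.0, -0.031, 0.0], [0.0, 0.0, -1.0]]
wrist_force: [-1.1, -0.1, 0.3]
opening: -0.3
gripper_force: 0.7
```

>>> jog_arm(deltas=[0, 0, -0.002, 0, 0, 0, 0, 0, 0, 0, 0, 0, 0, 0])

```text
time: 3.28
position: [529.8, -12.4, 95.9]
tool_rot: [[0.031, 1.0, 0.001], [1.0, -0.031, -0.0], [-0.0, 0.001, -1.0]]
wrist_force: [-7.0, 1.0, 19.7]
opening: -0.3
gripper_force: 10.1
```

>>> jog_arm(deltas=[0, 0, 0.02, 0, 0, 0, 0, 0, 0, 0.04, 0, 0, 0, 0, 0, -0.03, 0.04, 0, 0, 0, 0, 0, -0.03, 0, 0, 0, 0, 0])

```text
time: 3.78
position: [531.9, -73.5, 197.7]
tool_rot: [[0.03, 1.0, 0.006], [1.0, -0.03, -0.002], [-0.002, 0.006, -1.0]]
wrist_force: [-0.1, -0.9, -0.3]
opening: -0.1
gripper_force: 0.0
```

Run:
```python
from h import *
print(robot.sense()["position"])
a,d,X,c=cloud("side");w,_,Xw,_=cloud("wrist")
np.savez("/tmp/s2.npz",im=a,X=X);np.savez("/tmp/w2.npz",im=w,X=Xw)
v=np.hstack([cv2.resize(a[120:350,180:420],(400,383)),cv2.resize(w,(400,383))])
cv2.imwrite("pics/c.png",v[...,::-1])
for n,im,X in(("side",a,X),("wrist",w,Xw)):
    hsv=cv2.cvtColor(im,cv2.COLOR_RGB2HSV);z=X[...,2]
    r=np.hypot(X[...,0]-589,X[...,1]+75)
    m=(r<75)&(z>106)&(z<120)
    if m.any():
        (cx,cy),rad=cv2.minEnclosingCircle(X[m][:,:2].astype(np.float32));print(n,"collar",cx,cy,rad,np.median(z[m]))
    f=(r<47)&(z>94)&(z<106)
    if f.sum()>20:print(n,"floor",f.sum(),np.nanmedian(z[f]),cv2.minAreaRect(X[f][:,:2].astype(np.float32)))
    g=(abs(X[...,0]-590)<100)&(abs(X[...,1]+75)<110)&(r>65)&(z<125)&(z>80);print("cover z",np.nanmedian(z[g]),g.sum())
```

```text
[531.92826079 -73.46013163 197.66689024]
side collar 589.1246337890625 -77.45075988769531 58.91181182861328 113.58095436510615
side floor 407 100.26036907885414 ((589.2958984375, -70.66339874267578), (31.404403686523438, 93.08834838867188), 87.15315246582031)
cover z 95.82786087067976 4136
wrist collar 589.8866577148438 -74.7162094116211 58.07540512084961 114.27602260352143
wrist floor 4087 100.47907011705234 ((589.056640625, -76.76898193359375), (36.04472351074219, 93.43927001953125), 87.04528045654297)
cover z 96.29454875497936 30850
```

View pics/c.png

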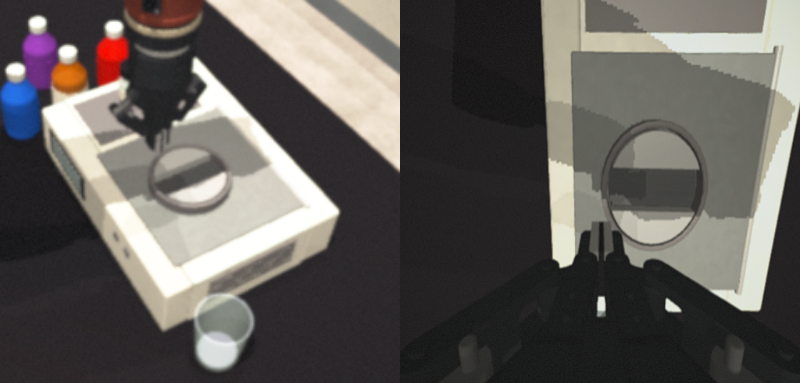

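The cover is shut: its plane is at z≈96 and flat. The wrist view shows the slot at about (655,190) in the composite, along world x, so the cam is still near 0. The axis is at about (589.5,-76).

>>> jog_arm(deltas=[0.0295, -0.0015, -0.04, 0, 0, 0, 0, 0, 0, -0.03, 0, 0, 0, 0, 0, 0, 0, 0, 0, 0, 0])

```text
time: 4.25
position: [557.3, -72.9, 122.1]
tool_rot: [[0.03, 1.0, -0.005], [1.0, -0.03, 0.001], [0.001, -0.005, -1.0]]
wrist_force: [-0.3, 0.0, 0.8]
opening: -0.0
gripper_force: 0.0
```

>>> jog_arm(deltas=[0, 0, -0.01, 0, 0, 0, 0, 0, 0, -0.008, 0, 0, 0, 0, 0, 0, -0.006, 0, 0, 0, 0, 0, 0, 0, 0, 0, 0, 0])

```text
time: 4.75
position: [559.2, -73.9, 100.4]
tool_rot: [[0.031, 1.0, 0.0], [1.0, -0.031, -0.0], [-0.0, 0.0, -1.0]]
wrist_force: [-0.1, 0.2, 0.6]
opening: -0.4
gripper_force: 0.0
```

>>> jog_arm(deltas=[0.002, 0.008, 0.003, 0, 0, 0, 0, 0.0022, 0.0047, 0, 0, 0, -9, 0, 0.003, 0.0043, 0, 0, 0, -9, 0, 0.0037, 0.0037, 0, 0, 0, -9, 0, 0.0043, 0.003, 0, 0, 0, -9, 0])

```text
time: 5.38
position: [573.7, -50.2, 103.7]
tool_rot: [[0.617, 0.787, -0.001], [0.787, -0.617, -0.001], [-0.002, -0.0, -1.0]]
wrist_force: [-4.4, -4.4, 3.0]
opening: 0.1
gripper_force: 3.0
```

>>> jog_arm(deltas=[0.0047, 0.0022, 0, 0, 0, -9, 0, 0.005, 0.0013, 0, 0, 0, -9, 0, 0, 0, 0, 0, 0, 0, 0])

```text
time: 5.75
position: [583.7, -46.9, 103.6]
tool_rot: [[0.828, 0.561, -0.001], [0.561, -0.828, -0.001], [-0.002, 0.001, -1.0]]
wrist_force: [-2.2, -2.8, 2.0]
opening: -0.2
gripper_force: 2.1
```

>>> jog_arm(deltas=[0.0052, 0.0005, 0, 0, 0, -9, 0, 0.0052, -0.0005, 0, 0, 0, -9, 0, 0, 0, 0, 0, 0, 0, 0])

```text
time: 6.12
position: [593.6, -46.9, 103.5]
tool_rot: [[0.961, 0.277, -0.002], [0.277, -0.961, -0.001], [-0.002, 0.001, -1.0]]
wrist_force: [-4.8, -3.0, 1.7]
opening: -0.1
gripper_force: 2.5
```

>>> jog_arm(deltas=[0.003, -0.001, 0, 0, 0, 0, 0, 0, 0, 0, 0, 0, 0, 0])

```text
time: 6.38
position: [595.8, -48.1, 103.3]
tool_rot: [[0.96, 0.279, -0.003], [0.279, -0.96, -0.002], [-0.004, 0.001, -1.0]]
wrist_force: [-7.0, -3.3, 4.3]
opening: -0.2
gripper_force: 3.6
```

>>> jog_arm(deltas=[0.003, -0.001, 0, 0, 0, 0, 0, 0, 0, 0, 0, 0, 0, 0])

```text
time: 6.62
position: [597.7, -49.3, 103.1]
tool_rot: [[0.96, 0.279, -0.005], [0.279, -0.96, -0.002], [-0.006, 0.0, -1.0]]
wrist_force: [-11.1, -5.1, 5.6]
opening: -0.2
gripper_force: 5.4
```

>>> jog_arm(deltas=[0.002, -0.0005, 0, 0, 0, 0, 0, 0, 0, 0, 0, 0, 0, 0])

```text
time: 6.88
position: [598.1, -49.4, 103.0]
tool_rot: [[0.96, 0.279, -0.008], [0.279, -0.96, -0.001], [-0.008, -0.001, -1.0]]
wrist_force: [-17.5, -5.0, 10.4]
opening: -0.3
gripper_force: 8.7
```

>>> jog_arm(deltas=[0.002, 0, 0, 0, 0, 0, 0, 0, 0, 0, 0, 0, 0, 0])

```text
time: 7.12
position: [598.3, -49.4, 102.9]
tool_rot: [[0.96, 0.279, -0.011], [0.279, -0.96, -0.002], [-0.011, -0.002, -1.0]]
wrist_force: [-24.6, -5.2, 14.5]
opening: 0.1
gripper_force: 12.1
```

>>> jog_arm(deltas=[-0.01, 0, 0, 0, 0, 0, 0, 0, 0, 0.015, 0, 0, 0, 0, 0, 0, 0.03, 0, 0, 0, 0, -0.04, 0, 0.04, 0, 0, 0, 0, -0.04, 0, 0.03, 0, 0, 0, 0])

```text
time: 7.75
position: [514.9, -49.1, 221.0]
tool_rot: [[0.96, 0.28, 0.003], [0.28, -0.96, -0.0], [0.003, 0.001, -1.0]]
wrist_force: [0.2, 0.3, 0.4]
opening: -0.1
gripper_force: 0.0
```

Run:
```python
from h import *
s=robot.sense();print(s["position"],s["wrist_force"],s["time"])
a,d,X,c=cloud("side");w,_,Xw,_=cloud("wrist")
v=np.hstack([cv2.resize(a[120:350,180:420],(400,383)),cv2.resize(w,(400,383))])
cv2.imwrite("pics/d.png",v[...,::-1])
for n,X in(("side",X),("wrist",Xw)):
    z=X[...,2];r=np.hypot(X[...,0]-589.5,X[...,1]+76)
    f=(r<47)&(z>94)&(z<106)
    if f.sum()>20:print(n,f.sum(),cv2.minAreaRect(X[f][:,:2].astype(np.float32)))
    g=(abs(X[...,0]-590)<100)&(abs(X[...,1]+75)<110)&(r>65)&(z<125)&(z>80);print("cover z",np.nanmedian(z[g]),g.sum())
```

```text
[514.92332843 -49.093328   221.00368699] [0.20400233 0.32071999 0.39325344] 7.75
side 425 ((594.178466796875, -75.01870727539062), (91.6224365234375, 33.82271194458008), 88.12494659423828)
cover z 95.7851268379907 4313
wrist 4324 ((589.987060546875, -76.00484466552734), (93.60340881347656, 38.92349624633789), 87.54851531982422)
cover z 96.30771867877965 32853
```

View pics/d.png

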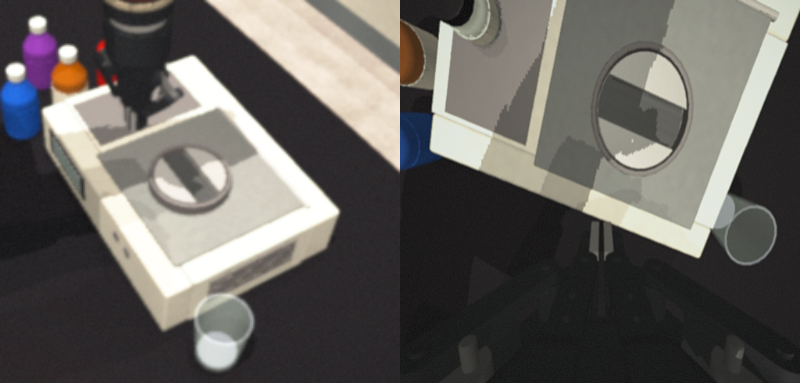

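The slot now lies parallel to the hinge line: its long axis is at 87.5°, against the housing's 87.65°. The cover is flat, the jar, bottle and beaker are standing, and the hand is clear.

```bash
python3 -c "from rig import robot; print(robot.sign_off())"
```

```text
the job is handed in; nothing more can be done
None
```

The cover is shut and its fastener turned to the locked stop, the hand is clear, the jar, bottle and beaker were left alone, and the job is handed in; no verdict came back.

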